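Show which vial lost its cap, and where the cap lies

ROBOT

A 7-joint arm with a two-finger parallel gripper is mounted at the origin on the work surface. World frame = base frame: x ahead of the robot, y to its left, z up, the work surface at z = 0. Lengths are in m, angles in rad, forces in N, time in s.
With the tool pointing down it reaches from about 0.4 to 0.85 m from the base axis. Payload 4.5 kg.
Tool frame: the origin (TCP) lies between the finger pads, 19 mm behind the fingertips; this is the grasp point; z points along the fingers, y is the line along which they close (so a half turn about z gives the same grasp; the last joint's range is limited). The gripper opens to 88 mm and grips with 3 to 60 N. Pads are 18 mm wide; open, the fingers measure 123 mm over their backs; the gripper's body (75 mm by 187 mm) begins 45 mm behind the grasp point.
Start: joints at [1.152, 0.689, -0.195, 1.565, 0.157, 0.902, -0.215], TCP at [0.273, -0.562, 0.257] pointing down, gripper open.
Joint ranges: [-3.01, 3.01], [-0.46, 2.08], [-1.47, 1.51], [0.13, 2.56], [-1, 4.14], [0.04, 2.09], [-2.66, 2.66]. Speed limits (rad/s): [2.57, 2.57, 3.14, 3.14, 3.14, 3.14, 3.14].

INTERFACE

Orientations are given as a unit quaternion [x, y, z, w].
In Python, from plant import sensors, eyes, finish_job gives the robot as it stands.
- The arm moves only by the tool send_rows, never from a script. Its argument "rows" is text: rows parted by semicolons, each of 4 numbers parted by spaces: the shift along the tool's x, y, z normalised to -1 to 1, where 1 is 30 cm, then the turn about the tool's z normalised to -1 to 1, where 1 is 2 pi rad. A call has 1 to 10 rows; each row is the pose to reach, as a shift and turn from the pose commanded when the call began, along the tool's axes at that moment, turning the shorter way round; what a row does not reach only later rows make up. A row lasts 1/12 s, in which the tool goes at most 41.7 mm and 7.16 degrees, less where a joint would pass 70% of its speed; a pose out of reach is approached as far as the arm can. A call with a number of a shift or a turn outside -1 to 1 is refused whole. A call with a gripper value outside its range is refused whole. "jaw" is the closure, from -1 (fully open) to 1 (shut), set as the call begins (left out, the last holds). The fingers move at their own pace and stop on an object; "force" is the grip in N (left out, the last holds). Time passes only in rows, so rows that repeat a pose let the fingers close. It gives the time, the measured TCP pose, the force, the opening and the grip force at its end, in the units of the state.
- sensors.get_state(): the state, without advancing time (a new reading comes with each control period).
- eyes.snapshot(name): name is "scene" or "top" or "wrist"; returns (picture, depth): 400x640x3 uint8, red, green, blue; 400x640 float32, m along the optical axis (not along the pixel's ray), 0 where there is no reading.
- eyes.calibration(name): a dict with "fov_y" (degrees; the focal length in pixels is half the picture's height over the tangent of half this angle, whatever the lens; pixels are square), "cx", "cy" (the principal point, pixels), "world_from_camera" (4x4, takes a point from camera to world coordinates). Camera axes: x right, y down, z forward; pixel columns grow to the right and rows downward; lengths in m; the calibration is good to about 2 mm. The wrist camera is an equidistant fisheye: a pixel r from the principal point sees the ray r / f radians off the axis. A picture is of the moment at which its call begins: read the wrist's pose just before it. calibration takes no time and is no camera call; for the wrist camera it gives the pose at the moment of the call.
- finish_job(): hands the job in; it is judged then, once.
The state is a dict: "clock": time; "q": joint angles; "qd": joint speeds; "joint_torque": joint torques, N m; "tool_pos": TCP position; "eef_rot": TCP orientation; "contact_force": force on the tool from outside, world axes, zero at the start; "moment": the same for the moment, N m; "opening": opening from 0.0 (shut) to 1.0 (fully open); "finger_force": force on a finger pad.
Only numpy, scipy, OpenCV 4.12 (cv2) and the standard library are available. Lean on these libraries where they do the work, as an engineer would, in place of code of your own. Each camera call takes 0.05 s, during which the arm holds its last target. There are 200 camera calls.

TASK

One of the four test vials in the rack has lost its screw cap. Show me which: with the tool pointing straight down, bring the fingertips about 2 cm above the open vial's mouth and dwell there, still, for two seconds; then in the same way point for two seconds at its missing cap, the small white one lying loose on the cabinet top, and finish still pointing at it. Touch nothing, and do not point at anything else on the way: travel well above the other things.

Things in the scene. Friction and masses are not known exactly. Their poses are not given: they have to be found in the camera images.
- vial_open_mouth (a point): centre of the mouth of the one vial without a cap: upright glass tube, 25 mm wide, 65 mm long, loose in one of the rack's holes (which one varies); mouth 75 mm above the cabinet top, z up. Pointing = TCP (between the finger pads, 19 mm behind the fingertips) within 15 mm sideways and 20 to 70 mm above this point; 40 mm leaves the fingertips 2 cm clear.
- vial_capped1_top (a point): vertical glass vial, 25 mm in diameter, wearing a white ribbed screw cap (28 mm across, 16 mm tall), standing in the rack in a hole that changes from start to start. Point at the centre of the cap's top, 79 mm above the cabinet top; z up. Not to be pointed at or touched.
- vial_capped2_top (a point): vertical glass vial, 25 mm in diameter, wearing a white ribbed screw cap (28 mm across, 16 mm tall), standing in the rack in a hole that changes from start to start. Point at the centre of the cap's top, 79 mm above the cabinet top; z up. Not to be pointed at or touched.
- vial_capped3_top (a point): vertical glass vial, 25 mm in diameter, wearing a white ribbed screw cap (28 mm across, 16 mm tall), standing in the rack in a hole that changes from start to start. Point at the centre of the cap's top, 79 mm above the cabinet top; z up. Not to be pointed at or touched.
- vial_cap_top (a point): centre of the top of the loose vial cap: white ribbed plastic cap, 28 mm across, 16 mm tall, lying flat on the cabinet top, the same as those on the three other vials; z up, 16 mm above the cabinet top. Pointing at it is judged in the same way: TCP within 15 mm sideways and 20 to 70 mm above this point.
- rack: fixed plain wooden vial rack, 50 x 200 x 35 mm, with four 27 mm holes 25 mm deep in a row along its own y axis, 45 mm apart (at y = -67.5, -22.5, 22.5 and 67.5 mm). Origin at the centre of its underside; its position and yaw vary.
- jar_cap_top (a point): centre of the top of a smooth white jar cap, 52 mm across, 16 mm tall, too wide for any vial, lying on the cabinet top. Not to be pointed at or touched.
- suction_cup_top (a point): centre of the top of a greyish silicone suction cup, 42 mm across its lip, 24 mm tall with a narrow neck and knob, lip down on the cabinet top. Not to be pointed at or touched.
- tub: fixed closed empty flip-top tub of clear plastic, about 106 x 146 mm, 66 mm tall with its lid, beyond the small things. Origin at the centre of its underside.
- tweezer: stainless steel planting tweezer, 260 mm long along its x axis, 26 mm wide, 8 mm tall, lying on the cabinet top to the right. Origin at the centre of its underside.
Mind the look-alikes: they are no part of the job. What is shaped like the part that bears vial_open_mouth but red is not meant.

How it is judged:
On the way, in this order (a step that is already met when the one before it is completed fails the run):
1. point down at the open vial's mouth from just above it and dwell there (horizontal distance between the grasp point and vial_open_mouth below 0.015 m and z of the grasp point in the frame of vial_open_mouth between 0.02 and 0.07 m and angle between the grasp point's own z axis and vertical above 2.7 rad), for 1.5 s.
2. then point down at the loose vial cap from just above it and dwell there (horizontal distance between the grasp point and vial_cap_top below 0.015 m and z of the grasp point in the frame of vial_cap_top between 0.02 and 0.07 m and angle between the grasp point's own z axis and vertical above 2.7 rad), for 1.5 s.
At the end, for the whole second after the job is handed in: The tool still points down (within 25 degrees of vertical) at the loose vial cap, the TCP within 15 mm sideways of and 20 to 70 mm above the centre of its top; every vial, cap, the suction cup and the tweezer is within 6 mm of where it started (all of step 2 and distance of each of vial_open_mouth, vial_cap_top, vial_capped1_top, vial_capped2_top, vial_capped3_top, jar_cap_top, suction_cup_top, tweezer from where it was at the start of the episode below 0.006 m); the robot touches nothing.
It fails at once if the robot touches something (contact force between any of the fingers, the arm and anything else above 0.3 N).
It fails at once if something was moved or lifted by more than 8 mm (distance of any of vial_open_mouth, vial_cap_top, vial_capped1_top, vial_capped2_top, vial_capped3_top, jar_cap_top, suction_cup_top, tweezer from where it was at the start of the episode above 0.008 m).
It fails at once if the tool point comes right over another vial, the jar cap or the suction cup (within 12 mm sideways and less than 60 mm above the centre of its top) ((horizontal distance between the grasp point and vial_capped1_top below 0.012 m and z of the grasp point in the frame of vial_capped1_top between -0.02 and 0.06 m) or (horizontal distance between the grasp point and vial_capped2_top below 0.012 m and z of the grasp point in the frame of vial_capped2_top between -0.02 and 0.06 m) or (horizontal distance between the grasp point and vial_capped3_top below 0.012 m and z of the grasp point in the frame of vial_capped3_top between -0.02 and 0.06 m) or (horizontal distance between the grasp point and jar_cap_top below 0.012 m and z of the grasp point in the frame of jar_cap_top between -0.02 and 0.06 m) or (horizontal distance between the grasp point and suction_cup_top below 0.012 m and z of the grasp point in the frame of suction_cup_top between -0.02 and 0.06 m)).
It also fails if it takes over 42 s, if anything falls off the work surface, if the arm or the gripper's body presses on something with over 40 N, if the wrist force passes 120 N, or if a joint passes its speed limit or range.

## Working session

There is one attempt and no reset: what is moved stays moved. The work goes in short steps, Python scripts to look and compute and a tool call to move; the robot and the scene stay as the last step left them, time stands still between calls to the robot, and variables do not carry over. Pictures are saved under pics/ and viewed, at most 10 in all, crops included, and the job is handed in when it is done.

Besides the shell and the picture viewer there is one more tool, called after "Request:" as name(argument=value, ...) on one line, values as JSON. send_rows: Moves the arm, as the interface text tells. Scaled input: -1 to 1 covers 30 cm each way for a shift and 2 pi rad each way for a turn. Its arguments: {"type":"object","properties":{"rows":{"type":"string"},"jaw":{"type":"number"},"force":{"type":"number"}},"required":["rows"]}

```bash
mkdir -p pics
cat > h.py <<'E'
import numpy as np,cv2
from plant import sensors,eyes,finish_job
def snap(n):
    c=eyes.calibration(n);p,d=eyes.snapshot(n);np.savez(f'pics/{n}.npz',p=p,d=d,T=c['world_from_camera'],f=200/np.tan(np.radians(c['fov_y']/2)),cx=c['cx'],cy=c['cy'])
    cv2.imwrite(f'pics/{n}.png',p[:,:,::-1]);return p,d
def world(n):
    z=np.load(f'pics/{n}.npz');d=z['d'];v,u=np.mgrid[:400,:640]
    P=np.stack([(u-z['cx'])/z['f']*d,(v-z['cy'])/z['f']*d,d],-1)
    return z['p'],P@z['T'][:3,:3].T+z['T'][:3,3],d
E
python3 - <<'E'
from h import *
print(sensors.get_state())
snap('top');snap('scene')
for n in('top','scene'):print(eyes.calibration(n))
E
```

```text
{'clock': 0.0, 'q': array([ 1.15180144,  0.68994733, -0.19450135,  1.56634666,  0.15730293,
        0.90246662, -0.21512297]), 'qd': array([ 0.00127123,  0.00180141, -0.00056471,  0.00088214, -0.00165481,
       -0.00163076, -0.00031183]), 'joint_torque': array([-1.20297762e-03, -5.27562475e+01, -1.26711935e+00, -1.53432012e+01,
       -5.27206413e-02,  6.40583763e-03,  1.70010835e-04]), 'tool_pos': array([ 0.27312014, -0.56151155,  0.25663184]), 'eef_rot': array([ 9.74474952e-01,  2.24494495e-01, -2.66554213e-04, -8.47708215e-04]), 'contact_force': array([0.21846207, 0.40094559, 0.78271153]), 'moment': array([-0.02759019, -0.00690967, -0.01143556]), 'finger_force': 0.0, 'opening': 0.999235684472158}
{'fov_y': 44.2399057401725, 'cx': 317.97950802408695, 'cy': 202.7218425533907, 'world_from_camera': array([[-0.02749742, -0.99847418,  0.04788748,  0.56277937],
       [-0.99961636,  0.02762482,  0.00200048, -0.02465656],
       [-0.00332031, -0.0478141 , -0.99885073,  1.34172348],
       [ 0.        ,  0.        ,  0.        ,  1.        ]])}
{'fov_y': 44.32890834540589, 'cx': 326.80324548606575, 'cy': 196.74507144814413, 'world_from_camera': array([[-0.82910074,  0.46505128, -0.31035346,  0.97017214],
       [ 0.55908182,  0.68523131, -0.46678214,  0.44146632],
       [-0.00441373, -0.56052239, -0.82812751,  0.93114108],
       [ 0.        ,  0.        ,  0.        ,  1.        ]])}
```

View pics/top.png

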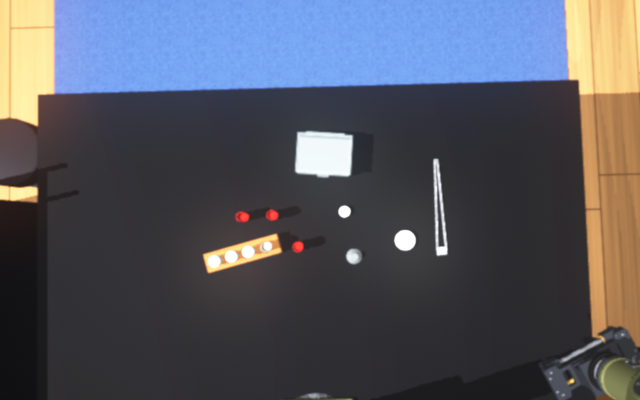

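View pics/scene.png

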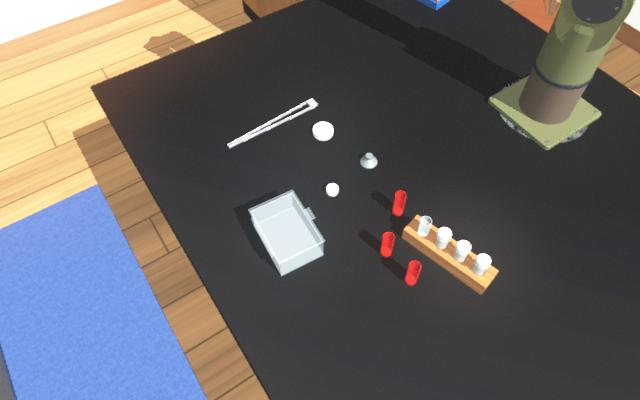

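The top view shows four vials in the rack at (214,261), (231,257), (248,252) and (267,246). Three red look-alikes stand at (242,216), (272,215) and (298,246). The loose white cap is at (344,211), the jar cap at (405,240) and the suction cup at (354,256). In the scene view the vial at (425,226) looks capless. I'll check it with a close crop and measure.

Run:
```python
from h import *
a=cv2.imread('pics/scene.png')[180:300,380:510];b=cv2.imread('pics/top.png')[195:280,195:365]
a=cv2.resize(a,(390,360),interpolation=2);b=cv2.resize(b,(390,195),interpolation=2)
cv2.imwrite('pics/crop.png',np.vstack([a,b]))
p,W,d=world('top')
# cap-like tops: components by height
z=W[...,2];print('table',np.median(z[280:330,200:400]))
white=(p.min(-1)>110)&(np.ptp(p.astype(int),axis=-1)<60)&(d>0)&(z>0.005)&(z<.15)
n,l,s,c=cv2.connectedComponentsWithStats(white.astype(np.uint8))
for i in range(1,n):
    if s[i,4]>15:
        m=l==i;print(c[i].round(1),s[i,4],W[m].mean(0).round(4),np.percentile(z[m],[10,90]).round(3))
# rays at known heights
Z=np.load('pics/top.npz');T=Z['T']
def ray(u,v,h):
    r=T[:3,:3]@np.array([(u-Z['cx'])/Z['f'],(v-Z['cy'])/Z['f'],1]);return (T[:3,3]+r*(h-T[2,3])/r[2]).round(4)
for u,v,h in[(214,261,.079),(231,257,.079),(248,252,.079),(267,246,.075),(344,211.5,.016)]:print(u,v,ray(u,v,h))
# rack plane
hs=cv2.cvtColor(p,cv2.COLOR_RGB2HSV)
m=(hs[...,0]>5)&(hs[...,0]<25)&(hs[...,1]>80)&(hs[...,2]>100);m[:225]=0;m[280:]=0;m[:,:195]=0;m[:,290:]=0
m&=(abs(z-.035)<.008)
R=cv2.minAreaRect(W[m][:,:2].astype(np.float32));print(R)
B=cv2.boxPoints(R);c0=B.mean(0);e=B-np.roll(B,1,0);L=e[np.argmax(np.linalg.norm(e,axis=1))];L/=np.linalg.norm(L)
for k in(-67.5,-22.5,22.5,67.5):print((c0+L*k/1000).round(4))
```

```text
table 0.00019249647320651597
[323.2 153.3] 2375 [ 0.7528 -0.0394  0.0651] [0.062 0.069]
[436.8 185.3] 86 [ 0.6651 -0.3459  0.0082] [0.006 0.011]
[435.6 214.8] 63 [ 0.5852 -0.3394  0.0081] [0.005 0.012]
[343.8 210.8] 89 [ 0.6026 -0.0911  0.0155] [0.012 0.019]
[442.6 222.2] 48 [ 0.5647 -0.3574  0.0085] [0.006 0.012]
[404.1 239.5] 303 [ 0.521  -0.2505  0.016 ] [0.012 0.02 ]
[440.2 249. ] 82 [ 0.4925 -0.3482  0.0087] [0.006 0.011]
[265.8 246.3] 95 [0.5138 0.1187 0.0402] [0.012 0.076]
[247.8 251.4] 132 [0.5032 0.1622 0.0688] [0.035 0.081]
[353.5 255.5] 117 [ 0.4817 -0.1136  0.0135] [0.006 0.026]
[231.1 256. ] 137 [0.4926 0.2057 0.068 ] [0.034 0.082]
[214.2 260.8] 145 [0.4813 0.2497 0.0674] [0.036 0.081]
214 261 [0.4816 0.2477 0.079 ]
231 257 [0.4906 0.204  0.079 ]
248 252 [0.5021 0.1603 0.079 ]
267 246 [0.5159 0.1118 0.075 ]
344 211.5 [ 0.6007 -0.0914  0.016 ]
((0.4985537528991699, 0.18458738923072815), (0.04994143545627594, 0.2011331021785736), 14.089905738830566)
[0.4821 0.2501]
[0.4931 0.2064]
[0.504  0.1628]
[0.515  0.1191]
```

View pics/crop.png

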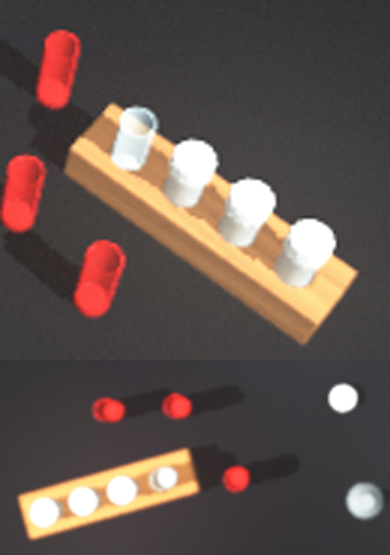

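The crop confirms it: the vial at the rack's end nearest the suction cup (scene (425,226), top (267,246)) is clear glass without a cap. The others wear white caps, and the red tubes are excluded. My targets are the mouth at (0.515, 0.118, 0.075) and the loose cap at (0.602, -0.091, 0.016). First I'll travel high.

Request:
send_rows(rows="0.04 -0.04 0 0;0.12 -0.12 0 0;0.22 -0.215 0 0;0.33 -0.325 0 0;0.44 -0.43 0 0;0.55 -0.54 0 0;0.66 -0.65 0 0;0.76 -0.745 0 0;0.83 -0.815 0 0;0.86 -0.843 0 0")

```text
clock: 0.93
tool_pos: [0.3962, -0.2162, 0.2574]
eef_rot: [0.974, 0.228, 0.001, -0.001]
contact_force: [0.0, 0.2, 0.2]
opening: 0.999
finger_force: 0.0
```

Request:
send_rows(rows="0.04 -0.04 0 0;0.12 -0.12 0 0;0.22 -0.215 0 0;0.33 -0.325 0 0;0.44 -0.43 0 0;0.55 -0.54 0 0;0.66 -0.65 0 0;0.76 -0.745 0 0;0.83 -0.815 0 0;0.86 -0.843 0 0")

```text
clock: 1.77
tool_pos: [0.5171, 0.1255, 0.2573]
eef_rot: [0.974, 0.228, 0.001, -0.002]
contact_force: [0.4, 0.6, -0.0]
opening: 0.999
finger_force: 0.0
```

Request:
send_rows(rows="0 0 0 0;0 0 0 0;0 0 0 0")

```text
clock: 2.02
tool_pos: [0.5156, 0.117, 0.257]
eef_rot: [0.975, 0.224, -0.001, 0.001]
contact_force: [0.4, -0.5, 0.0]
opening: 1.003
finger_force: 0.0
```

Request:
send_rows(rows="0 0 0.04 0;0 0 0.1 0;0 0 0.17 0;0 0 0.24 0;0 0 0.31 0;0 0 0.37 0;0 0 0.42 0;0 0 0.45 0;0 0 0.47 0;0 0 0.47 0")

```text
clock: 2.85
tool_pos: [0.5157, 0.1173, 0.1157]
eef_rot: [0.975, 0.224, -0.001, 0.0]
contact_force: [0.3, 0.4, -0.1]
opening: 0.996
finger_force: 0.0
```

Request:
send_rows(rows="0 0 0 0;0 0 0 0;0 0 0 0;0 0 0 0;0 0 0 0;0 0 0 0;0 0 0 0;0 0 0 0;0 0 0 0;0 0 0 0")

```text
clock: 3.68
tool_pos: [0.5162, 0.1185, 0.1164]
eef_rot: [0.974, 0.224, -0.0, 0.0]
contact_force: [0.4, 0.0, -0.5]
opening: 1.004
finger_force: 0.0
```

Run:
```python
from h import *
snap('scene');p,d=snap('wrist')
print(sensors.get_state()['tool_pos'])
c=np.load('pics/wrist.npz');T=c['T']
for P in([.515,.118,.075],[.602,-.091,.016]):
    q=T[:3,:3].T@(np.array(P)-T[:3,3]);t=np.arctan2(np.hypot(*q[:2]),q[2]);e=q[:2]/np.hypot(*q[:2])
    u=(c['cx']+c['f']*0+e*0)+0
    f=c['f'];x,y=c['cx']+f*t*e[0],c['cy']+f*t*e[1];print(P,x,y)
    p=cv2.drawMarker(p.copy(),(int(x),int(y)),(255,0,255),0,12)
cv2.imwrite('pics/wrist_m.png',p[:,:,::-1])
```

```text
[0.51616385 0.1185477  0.11637212]
[0.515, 0.118, 0.075] 320.29263060822217 238.89290780865662
[0.602, -0.091, 0.016] 550.8192106715078 219.38627453736535
```

View pics/wrist_m.png

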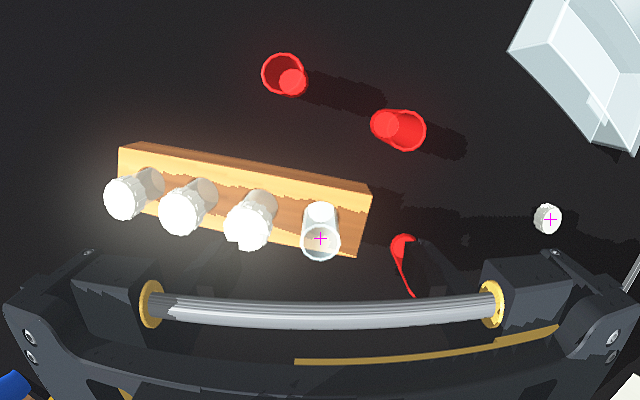

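The wrist view shows the computed mouth at (320,239) inside the open vial's rim, and the computed cap at (551,219) on the loose cap at about (548,218). I'll finish the dwell, then rise, cross and descend.

Request:
send_rows(rows="0 0 0 0;0 0 0 0;0 0 0 0;0 0 0 0;0 0 0 0;0 0 0 0;0 0 0 0;0 0 0 0;0 0 0 0;0 0 0 0")

```text
clock: 4.62
tool_pos: [0.5162, 0.1185, 0.1164]
eef_rot: [0.974, 0.224, -0.0, 0.0]
contact_force: [0.6, 0.2, 0.2]
opening: 1.004
finger_force: 0.0
```

Request:
send_rows(rows="0 0 0 0;0 0 0 0;0 0 0 0;0 0 0 0;0 0 0 0;0 0 0 0;0 0 0 0;0 0 0 0;0 0 0 0;0 0 0 0")

```text
clock: 5.45
tool_pos: [0.5162, 0.1185, 0.1164]
eef_rot: [0.974, 0.224, 0.0, 0.0]
contact_force: [-0.3, 0.2, 1.2]
opening: 0.999
finger_force: 0.0
```

Request:
send_rows(rows="0 0 -0.04 0;0 0 -0.1 0;0 0 -0.17 0;0 0 -0.24 0;0 0 -0.31 0;0 0 -0.37 0;0 0 -0.42 0;0 0 -0.45 0;0 0 -0.47 0;0 0 -0.47 0")

```text
clock: 6.28
tool_pos: [0.5166, 0.1187, 0.2582]
eef_rot: [0.974, 0.224, 0.001, 0.0]
contact_force: [-0.3, 0.5, -0.1]
opening: 1.002
finger_force: 0.0
```

Request:
send_rows(rows="0 0.04 0 0;-0.01 0.12 0 0;-0.015 0.22 0 0;-0.02 0.33 0 0;-0.03 0.44 0 0;-0.035 0.55 0 0;-0.04 0.65 0 0;-0.045 0.72 0 0;-0.05 0.75 0 0;-0.05 0.75 0 0")

```text
clock: 7.12
tool_pos: [0.6007, -0.0941, 0.256]
eef_rot: [0.975, 0.222, -0.001, 0.001]
contact_force: [-0.1, -1.0, -0.4]
opening: 1.001
finger_force: 0.0
```

Request:
send_rows(rows="0 0 0 0;0 0 0 0;0 0 0 0;0 0 0 0;0 0 0 0")

```text
clock: 7.53
tool_pos: [0.601, -0.0891, 0.2576]
eef_rot: [0.974, 0.225, 0.0, -0.0]
contact_force: [1.4, -0.5, -0.3]
opening: 0.996
finger_force: 0.0
```

Request:
send_rows(rows="0 0 0.04 0;0 0.002 0.12 0;0 0.004 0.21 0;0 0.006 0.31 0;0 0.006 0.41 0;0 0.006 0.5 0;0 0.006 0.57 0;0 0.006 0.62 0;0 0.006 0.65 0;0 0.006 0.66 0")

```text
clock: 8.37
tool_pos: [0.6012, -0.0914, 0.0581]
eef_rot: [0.974, 0.225, -0.001, -0.0]
contact_force: [0.2, -0.1, -0.2]
opening: 0.997
finger_force: 0.0
```

Request:
send_rows(rows="0 0 0 0;0 0 0 0;0 0 0 0;0 0 0 0;0 0 0 0;0 0 0 0;0 0 0 0;0 0 0 0;0 0 0 0;0 0 0 0")

```text
clock: 9.2
tool_pos: [0.6019, -0.092, 0.0594]
eef_rot: [0.974, 0.224, -0.0, 0.0]
contact_force: [0.1, 0.1, -0.1]
opening: 0.999
finger_force: 0.0
```

Request:
send_rows(rows="0 0 0 0;0 0 0 0;0 0 0 0;0 0 0 0;0 0 0 0;0 0 0 0;0 0 0 0;0 0 0 0;0 0 0 0;0 0 0 0")

```text
clock: 10.03
tool_pos: [0.6019, -0.092, 0.0594]
eef_rot: [0.974, 0.224, 0.0, 0.0]
contact_force: [-0.8, 0.3, -0.2]
opening: 1.001
finger_force: 0.0
```

Request:
send_rows(rows="0 0 0 0;0 0 0 0;0 0 0 0;0 0 0 0;0 0 0 0;0 0 0 0;0 0 0 0;0 0 0 0;0 0 0 0;0 0 0 0")

```text
clock: 10.87
tool_pos: [0.6019, -0.092, 0.0594]
eef_rot: [0.974, 0.224, 0.0, 0.0]
contact_force: [0.1, 0.4, -0.3]
opening: 1.001
finger_force: 0.0
```

```bash
python3 -c "
from plant import finish_job
print(finish_job())"
```

```text
the job is handed in; nothing more can be done
None
```

I pointed at the open vial, which is the one at the rack's end nearest the suction cup, for over two seconds, then at its loose white cap; the job is handed in with the tool still 43 mm above the cap, and the measured forces showed no sign of contact.

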